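Hook the pipette hanger arm into the slotted charging stand

ROBOT

A 6-joint arm with a two-finger parallel gripper is mounted at the origin on the work surface. World frame = base frame: x ahead of the robot, y to its left, z up, the work surface at z = 0. Lengths are in m, angles in degrees, forces in N, time in s.
With the tool pointing down it reaches from about 0.4 to 0.825 m from the base axis. Payload 7 kg.
Tool frame: the origin (TCP) lies midway between the tips of the shut fingers; the grasp point (between the pads) lies hold_point_z behind it (hold_point_z is the distance from the TCP to the grasp point, in m); z points along the fingers, y is the line along which they close (so a half turn about z gives the same grasp; the last joint's range is limited). The gripper opens to 88 mm and grips with 3 to 60 N. Pads are 19 mm wide; open, the fingers measure 130 mm over their backs; the gripper's body (78 mm by 193 mm) begins 47 mm behind the grasp point.
Start: joints at [88.184, 20.546, 0.682, 0, -70.136, -16.507], TCP at [0.212, 0.641, 0.227] pointing down, gripper open.
Joint ranges: [-176.03, 176.03], [-82.01, 121.73], [-58.28, 71.71], [-173.87, 95.51], [-174.79, -0.11], [-173.66, 173.66]. Speed limits (degrees/s): [136.94, 136.94, 172.46, 180, 180, 180].

INTERFACE

Orientations are given as [roll, pitch, yaw] about the fixed x, y, z axes, in that order (R = Rz(yaw) Ry(pitch) Rx(roll)).
In Python, from plant import * gives the robot as it stands.
- The arm moves only by the tool step_arm, never from a script. Its argument "steps" is a list that holds one entry, the list of rows, each a list of 6 numbers: the shift along the tool's x, y, z scaled (see below), then the turn, a rotation vector about the tool's x, y, z scaled (see below). In form: [[[tx, ty, tz, wx, wy, wz], ...]]. A call has 1 to 20 rows; each row is the pose to reach, as a shift and turn from the pose commanded when the call began, along the tool's axes at that moment; what a row does not reach only later rows make up. The controller multiplies each number of a shift by 100 mm and each number of a turn by 0.5 rad. A row lasts 1/10 s, in which the tool goes at most 50 mm and 8.59 degrees, less where a joint would pass 70% of its speed; a pose out of reach is approached as far as the arm can. A call with a number of a shift or a turn outside -1 to 1 is refused whole. A call with a gripper value outside its range is refused whole. "jaw" is the closure in counts, from 0 (fully open) to 255 (shut), set as the call begins (left out, the last holds). The fingers move at their own pace and stop on an object; the grip force is fixed at half the most. Time passes only in rows, so rows that repeat a pose let the fingers close. It gives the time, the measured TCP pose, the force, the opening and the grip force at its end, in the units of the state.
- get_obs(): the state, without advancing time (a new reading comes with each control period).
- snapshot(name): name is "side" or "top"; returns (picture, depth): 400x640x3 uint8, red, green, blue; 400x640 float32, m along the optical axis (not along the pixel's ray), 0 where there is no reading.
- calibration(name): a dict with "mtx" (3x3 intrinsics, pixels), "rvec" (rotation vector, rad) and "tvec" (3), from world to camera coordinates, as OpenCV has them. Camera axes: x right, y down, z forward; pixel columns grow to the right and rows downward; lengths in m; the calibration is good to about 2 mm. A picture is of the moment at which its call begins. calibration takes no time and is no camera call.
- close_job(): hands the job in; it is judged then, once.
The state is a dict: "clock": time; "joint_pos": joint angles; "qvel": joint speeds; "tau": joint torques, N m; "tool_pos": TCP position; "orientation": TCP orientation; "force": force on the tool from outside, world axes, zero at the start; "moment": the same for the moment, N m; "opening": finger opening in m; "gripper_force": force on a finger pad.
Only numpy, scipy, OpenCV 4.12 (cv2) and the standard library are available. Lean on these libraries where they do the work, as an engineer would, in place of code of your own. Each camera call takes 0.05 s, during which the arm holds its last target. There are 200 camera calls.

TASK

Pick up the pipette hanger arm from the bench, press its two hook tabs into the slots of the charging stand until its back plate is flush, then push it gently down until the hooks are fully home and its foot holds the spring contact pin down, and let go. The slotted strip is clamped a little higher or lower each time, so feel for the slots and never press hard on the strip (it gives way above about 40 N). Leave the other things on the bench where they are.

Things in the scene. Friction and masses are not known exactly. Their poses are not given: they have to be found in the camera images.
- hanger: Bare aluminium pipette hanger arm, 0.28-0.45 kg, standing on its comb plate. Origin: underside, below the grip. x runs along it to the hook end, y left, z up. Comb plate x -45..79 mm, 64 wide, 6 thick, notched edges. On it along y=0 a rib 10 mm thick, x -41..79, top at z=52: grip it across y at about x=0, z=38. Back plate x 79..85, 44 wide, 88 high.
- hanger_back (a point): Middle of the lower edge of the hanger arm's back face (hanger frame x=85, y=0, z=0 mm), axes as the hanger. The flat back face rises from here; it ends flush on the strip.
- hanger_ledge (a point): Centre of the top face of the thumb ledge on the back plate's top (hanger frame x=73, y=0, z=92 mm), a flat 24 (x) by 44 (y) mm, made for pushing the hanger down.
- hanger_tab (a point): Root of the lower hook tab on the back face (hanger frame x=85, y=0, z=17 mm). Tabs are 5 mm wide and stick out 10 mm: a neck 6 mm long (z 12..22 mm in the hanger frame), then a lip 4 mm thick (z 4..22) hanging 8 mm below the neck. The upper tab is the same, 64 mm higher.
- stand: Charging stand, fixed: grey foot 150 x 140 x 12 mm, column 196 mm high, in front of it a white slotted strip with a black ledge below. Origin: on the bench below the middle of the strip's front face, which is the plane x=0 (50 mm wide, 4 thick, 22 hollow behind). x is the direction in which the tabs go in, y left, z up.
- stand_seat (a point): Stand frame x=0, y=0, z=85 mm, on the strip's face: where point hanger_back should end, except that the strip is clamped up to 7 mm higher or lower, unmeasured. Call the true home height h. Strip h-20..h+116 mm. Slots on y=0, 10 wide: h+12..h+34, h+44..h+66, h+76..h+98; tabs belong in the lowest and highest.
- stand_entry (a point): Stand frame x=0, y=0, z=95 mm, axes as the stand. Tabs enter only with the hanger's underside at h+8..h+12 mm (h: see stand_seat); else the lips meet the strip with the back face still 10 mm away. Once in, it goes down 8-12 mm until the necks rest on the slots' lower edges; friction may hold it up: push it.
- pin (a joint): Brass spring pin, 12 mm across, upright in the black ledge (24 deep, 40 wide, top at h-3 mm), 12 mm in front of the strip, under the hanger's hook end. 0 = fully up (top at h+4.5 mm), in m, grows as pressed, at most 0.006; about 0.0045 with the hanger home. Spring 0.75 N at 0, 1.5 N at home, damped.
- tube_rack: Bystander: grey rack with sample tubes, 60 x 200 mm, 96 mm high. Origin under its centre.
- tube_block: Bystander: red block for small tubes, 75 x 60 x 50 mm. Origin under its centre.
- reagent: Bystander: amber bottle, 56 mm across, 110 mm high. Origin under its centre.
- tip_box: Bystander: blue pipette tip box with a white top, 85 x 120 x 60 mm. Origin under its centre.
Things that resemble listed ones, but are neither listed nor needed, are in the scene too. Of the things like the stand, leave any that is brown; of the rest the smaller one is meant.

How it is judged:
By the outcome, as a careful person would: the job done as asked, in the order asked, and still so for the second after the job is handed in, with the robot touching nothing.
It also fails if it takes over 64 s, if anything falls off the work surface, if the arm or the gripper's body presses on something with over 40 N, if the wrist force passes 120 N, or if a joint passes its speed limit or range.

## Working session

There is one attempt and no reset: what is moved stays moved. The work goes in short steps, Python scripts to look and compute and a tool call to move; the robot and the scene stay as the last step left them, time stands still between calls to the robot, and variables do not carry over. Pictures are saved under pics/ and viewed, at most 10 in all, crops included, and the job is handed in when it is done.

Besides the shell and the picture viewer there is one more tool, called after "Emit:" by a JSON object that holds its "fn" and its "kwargs". step_arm: Moves the arm, as the interface text tells. Its arguments: {"type":"object","properties":{"steps":{"type":"array","items":{"type":"array","items":{"type":"array","items":{"type":"number","minimum":-1,"maximum":1}}}},"jaw":{"type":"number"}},"required":["steps"]}

```bash
ls; mkdir -p pics; cat > h.py <<'E'
from plant import *
import numpy as np, cv2
from scipy.spatial.transform import Rotation as Ro
def cal(n):
    c=calibration(n); return np.array(c["mtx"],float),cv2.Rodrigues(np.array(c["rvec"],float))[0],np.array(c["tvec"],float).ravel()
def cloud(n,d):
    K,R,t=cal(n); v,u=np.mgrid[:d.shape[0],:d.shape[1]]
    p=np.stack([(u-K[0,2])/K[0,0]*d,(v-K[1,2])/K[1,1]*d,d],-1)
    w=(p-t)@R; w[d==0]=np.nan; return w
def ray(n,u,v,z):
    K,R,t=cal(n); o=-R.T@t; r=R.T@np.linalg.solve(K,[u,v,1]); return o+r*(z-o[2])/r[2]
E
python3 - <<'E'
from h import *
for n in("top","side"):
    p,d=snapshot(n); np.savez(f"{n}0.npz",p=p,d=d); cv2.imwrite(f"pics/{n}0.png",p[:,:,::-1])
    K,R,t=cal(n); print(n,K.round(1).tolist(),(-R.T@t).round(3),R.round(2).tolist(),(d==0).mean())
print({k:v for k,v in get_obs().items()}); 
try: print(hold_point_z)
except Exception as e: print(e)
E
```

```text
pics
top [[433.8, 0.0, 317.9], [0.0, 433.8, 194.7], [0.0, 0.0, 1.0]] [0.314 0.01  1.233] [[-0.01, -1.0, 0.02], [-0.99, 0.01, -0.16], [0.16, -0.02, -0.99]] 0.00405078125
side [[476.5, 0.0, 325.2], [0.0, 476.5, 192.0], [0.0, 0.0, 1.0]] [ 0.459 -1.035  0.933] [[1.0, -0.05, 0.0], [-0.03, -0.64, -0.77], [0.04, 0.76, -0.64]] 0.00401953125
{'clock': 0.1, 'joint_pos': array([ 8.81847572e+01,  2.05890844e+01,  6.39306546e-01, -1.54213475e-02,
       -7.01342234e+01, -1.65063047e+01]), 'qvel': array([ 0.01202628, -0.08829058,  0.11606392, -0.00049429, -0.02628548,
       -0.00704215]), 'tau': array([-1.31723857e-03, -5.84161162e+01,  2.93752581e+01,  7.01555282e+00,
        1.02000209e-02, -5.51321727e-05]), 'tool_pos': array([0.21209558, 0.64037199, 0.225706  ]), 'orientation': array([ 1.79915341e+02, -9.96815734e-03, -1.83267911e+01]), 'force': array([-0.10957458,  0.1533358 ,  1.15252856]), 'moment': array([-0.02796595,  0.05244321,  0.04168857]), 'gripper_force': 0.0, 'opening': 0.08756758830991443}
0.0188
```

View pics/top0.png

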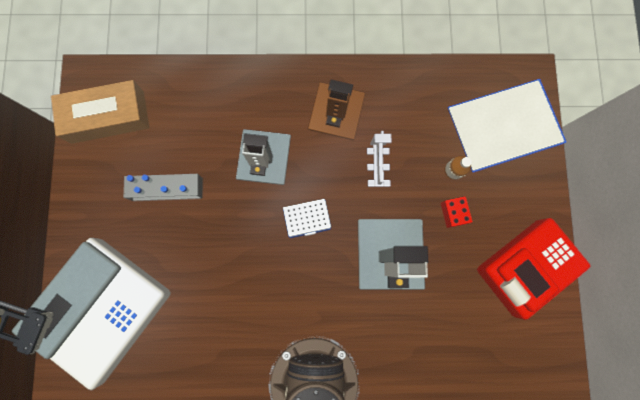

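View pics/side0.png

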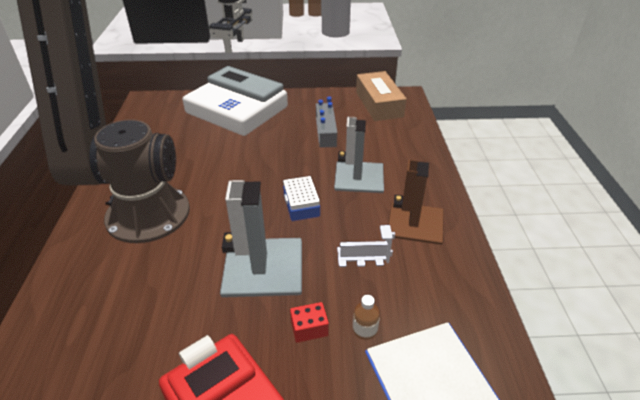

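The top view shows three stand-like things: the brown one at (335,110), a small grey one at (265,157) and a big grey one at (392,254). By the description I want the small grey one. The hanger is at (379,160), with its back plate at the far end (382,138).

```bash
python3 - <<'E'
from h import *
T=np.load("top0.npz");S=np.load("side0.npz")
W=cloud("top",T["d"]);V=cloud("side",S["d"])
def rect(m,name):
    P=W[m][:,:2].astype(np.float32); c,s,a=cv2.minAreaRect(P); print(name,m.sum(),np.round(c,4),np.round(s,4),round(a,2),'z',np.median(W[m][:,2]).round(4))
def reg(u0,u1,v0,v1):
    m=np.zeros((400,640),bool); m[v0:v1,u0:u1]=1; return m
Z=np.nan_to_num(W[...,2])
r=reg(225,300,122,192)
for n,lo,hi in(("foot",.006,.02),("all",.006,.5),("tall",.16,.4)): rect(r&(Z>lo)&(Z<hi),"small "+n)
rect(reg(345,440,210,300)&(Z>.006)&(Z<.02),"big foot")
print("stand z hist",np.histogram(Z[r&(Z>.03)],bins=np.arange(.03,.3,.01)))
r=reg(355,403,122,195)
print("hanger z",np.histogram(Z[r],bins=np.arange(.002,.12,.004)))
rect(r&(Z>.003),"hanger all"); rect(r&(Z>.042)&(Z<.06),"rib"); rect(r&(Z>.084),"ledge")
for v in range(128,190,3):
    k=np.where(r[v]&(Z[v]>.04))[0]
    if len(k): print(v,len(k),W[v,k].mean(0).round(4),np.ptp(W[v,k,1]).round(4))
a=cv2.resize(T["p"][115:200,220:410,::-1],None,fx=4,fy=4,interpolation=cv2.INTER_CUBIC)
b=cv2.resize(S["p"][105:275,320:450,::-1],None,fx=3,fy=3,interpolation=cv2.INTER_CUBIC)
cv2.imwrite("pics/c1.png",a); cv2.imwrite("pics/c2.png",b)
E
```

```text
small foot 1459 [0.623  0.1589] [0.1758 0.1879] 87.02 z 0.011
small all 2419 [0.623  0.1589] [0.1758 0.1879] 87.02 z 0.0132
small tall 510 [0.608  0.1467] [0.0606 0.055 ] 82.85 z 0.1942
big foot 3093 [ 0.3377 -0.2096] [0.236  0.2354] 0.19 z 0.0145
stand z hist (array([  6,   5,   6,   4,  34, 132,  39,  29,  20,  39,  48,  39,  43,
        45,  50,  44, 306,  65,   0,   0,   0,   0,   0,   0,   0,   0]), array([0.03, 0.04, 0.05, 0.06, 0.07, 0.08, 0.09, 0.1 , 0.11, 0.12, 0.13,
       0.14, 0.15, 0.16, 0.17, 0.18, 0.19, 0.2 , 0.21, 0.22, 0.23, 0.24,
       0.25, 0.26, 0.27, 0.28, 0.29]))
hanger z (array([502, 137,  28,  14,  14,  10,  11,  14,  13,   5,  11,  58,  82,
        11,   1,   1,   1,   3,   0,   0,  14,  60,  76,   9,   0,   0,
         0,   0,   0]), array([0.002, 0.006, 0.01 , 0.014, 0.018, 0.022, 0.026, 0.03 , 0.034,
       0.038, 0.042, 0.046, 0.05 , 0.054, 0.058, 0.062, 0.066, 0.07 ,
       0.074, 0.078, 0.082, 0.086, 0.09 , 0.094, 0.098, 0.102, 0.106,
       0.11 , 0.114, 0.118]))
hanger all 873 [ 0.6212 -0.1934] [0.1406 0.2173] 88.96 z 0.01
rib 163 [ 0.6051 -0.1875] [0.1259 0.0237] 7.59 z 0.0505
ledge 154 [ 0.6596 -0.1897] [0.0442 0.0327] 89.25 z 0.0904
131 2 [ 0.6756 -0.1896  0.086 ] 0.0024
134 17 [ 0.6654 -0.1898  0.0912] 0.0435
137 18 [ 0.6576 -0.1885  0.089 ] 0.0437
140 19 [ 0.6499 -0.1872  0.0864] 0.0432
143 4 [ 0.6511 -0.1886  0.0523] 0.009
146 4 [ 0.6431 -0.1887  0.05  ] 0.0076
149 4 [ 0.6342 -0.1883  0.0504] 0.0088
152 4 [ 0.6255 -0.188   0.0503] 0.0079
155 4 [ 0.6174 -0.1881  0.0482] 0.0078
158 4 [ 0.6085 -0.1877  0.0488] 0.0064
161 5 [ 0.5995 -0.1885  0.0506] 0.0099
164 4 [ 0.5906 -0.1895  0.0515] 0.0081
167 4 [ 0.5822 -0.1894  0.0505] 0.0089
170 4 [ 0.5741 -0.1894  0.0483] 0.0085
173 4 [ 0.5653 -0.1889  0.0495] 0.0088
176 4 [ 0.5566 -0.1885  0.0503] 0.0086
179 4 [ 0.5481 -0.1883  0.05  ] 0.009
182 1 [ 0.5412 -0.1908  0.0416] 0.0
```

View pics/c1.png

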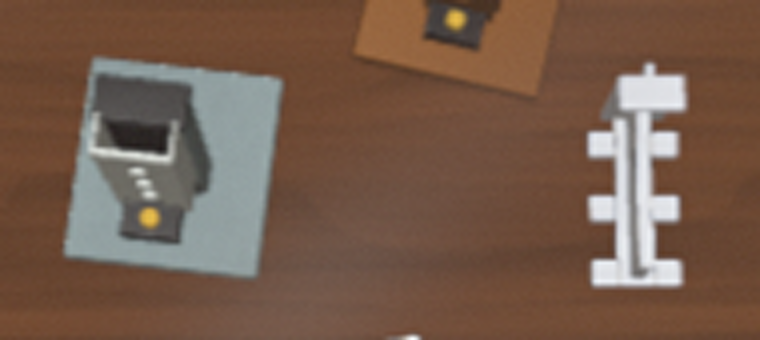

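View pics/c2.png

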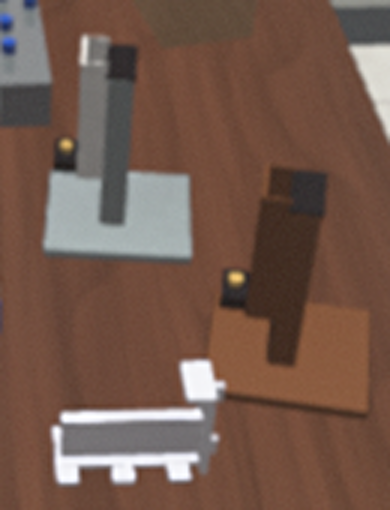

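c1 shows the small grey stand, with its foot corners, white strip rim and slots around (142,180), and the silver hanger to its right. The brown stand is excluded and the big one is at the left bottom of the bench. The choice holds. Next I refine both poses from edges.

```bash
python3 - <<'E'
from h import *
T=np.load("top0.npz");S=np.load("side0.npz")
f=lambda a,b,z:ray("top",(a+.5)/4-.5+220,(b+.5)/4-.5+115,z)
def show(n,L,z):
    P=np.array([f(a,b,z)[:2] for a,b in L]); print(n,P.round(4).tolist(),"lens",np.linalg.norm(P-np.roll(P,-1,0),axis=1).round(4),"ctr",P.mean(0).round(4),
     "yaws",[round(float(np.degrees(np.arctan2(*(np.roll(P,-1,0)-P)[i][::-1]))),2) for i in range(len(P))])
show("foot TL TR BR BL",[(93,57),(283,78),(258,277),(64,257)],.012)
show("strip front top edge",[(90,152),(175,159)],.199)
show("pinledge TL? BR BL",[(183,243),(120,236)],.082)
print("pin",f(150,217,.0895))
show("comb front edge",[(592,287),(683,286)],.003)
show("ledge TL TR BR BL",[(618,81),(686,76),(686,109),(620,110)],.092)
# depth heights
W=cloud("top",T["d"]);V=cloud("side",S["d"])
p=T["p"].astype(int)
for n,(u0,u1,v0,v1) in dict(stripfront=(243,262,151,156),column=(246,264,136,142),ledgeL=(251,254,168,174),ledgeR=(262,264,169,174),pin=(256,259,168,171)).items():
    q=W[v0:v1,u0:u1].reshape(-1,3); print(n,np.nanmedian(q,0).round(4),np.nanpercentile(q[:,2],[10,90]).round(4))
# plane of face: fit vertical line on xy to face points
m=np.zeros((400,640),bool); m[154:166,246:264]=1; z=np.nan_to_num(W[...,2]); m&=(z>.105)&(z<.185)
q=W[m]; A=np.c_[q[:,1],q[:,2],np.ones(len(q))]; c=np.linalg.lstsq(A,q[:,0],rcond=None)[0]; r=q[:,0]-A@c; k=abs(r)<.004; c=np.linalg.lstsq(A[k],q[k,0],rcond=None)[0]
print("face x= a*y+b*z+c",c.round(4),len(q),k.sum(),r[k].std(),"at y=.155,z=.15:",c@[.155,.15,1],"yaw",-np.degrees(np.arctan(c[0])))
g=V[150:153,335:346,2]; print("side ledge/pin z",V[146:166:2,338:346:2,2].round(3).tolist())
a=cv2.resize(T["p"][140:180,235:275,::-1],None,fx=14,fy=14,interpolation=cv2.INTER_CUBIC)
cv2.imwrite("pics/c3.png",a)
E
```

```text
foot TL TR BR BL [[0.7075, 0.2027], [0.6909, 0.0643], [0.5435, 0.0823], [0.559, 0.2209]] lens [0.1393 0.1485 0.1394 0.1495] ctr [0.6252 0.1425] yaws [-96.84, 173.05, 83.58, -6.98]
strip front top edge [[0.5868, 0.1739], [0.5821, 0.122]] lens [0.0521 0.0521] ctr [0.5845 0.148 ] yaws [-95.2, 84.8]
pinledge TL? BR BL [[0.554, 0.1288], [0.5592, 0.1713]] lens [0.0428 0.0428] ctr [0.5566 0.15  ] yaws [83.12, -96.88]
pin [0.57048485 0.15030952 0.0895    ]
comb front edge [[0.536, -0.1581], [0.5362, -0.2241]] lens [0.066 0.066] ctr [ 0.5361 -0.1911] yaws [-89.8, 90.2]
ledge TL TR BR BL [[0.6628, -0.168], [0.6661, -0.2147], [0.6428, -0.2138], [0.6423, -0.1687]] lens [0.0469 0.0233 0.0452 0.0205] ctr [ 0.6535 -0.1913] yaws [-85.97, 177.83, 90.57, 2.02]
stripfront [0.5846 0.1535 0.1954] [0.1265 0.2055]
column [0.6233 0.1439 0.1946] [0.1921 0.197 ]
ledgeL [0.5669 0.1646 0.0849] [0.0816 0.088 ]
ledgeR [0.5657 0.1361 0.0856] [0.0836 0.0891]
pin [0.5696 0.1502 0.0924] [0.091  0.0948]
face x= a*y+b*z+c [0.127  0.0083 0.562 ] 120 119 0.0007538042498467123 at y=.155,z=.15: 0.5829560669239202 yaw -7.2351338350178604
side ledge/pin z [[-0.002, -0.005, -0.002, 0.002], [-0.002, 0.0, -0.002, -0.0], [0.0, -0.001, -0.004, -0.003], [-0.003, 0.082, 0.092, 0.084], [-0.002, 0.091, 0.09, 0.086], [0.085, 0.085, 0.085, 0.082], [0.086, 0.087, 0.083, 0.084], [0.08, 0.076, 0.08, 0.084], [0.071, 0.072, 0.075, 0.072], [0.009, 0.013, 0.013, 0.009]]
```

View pics/c3.png

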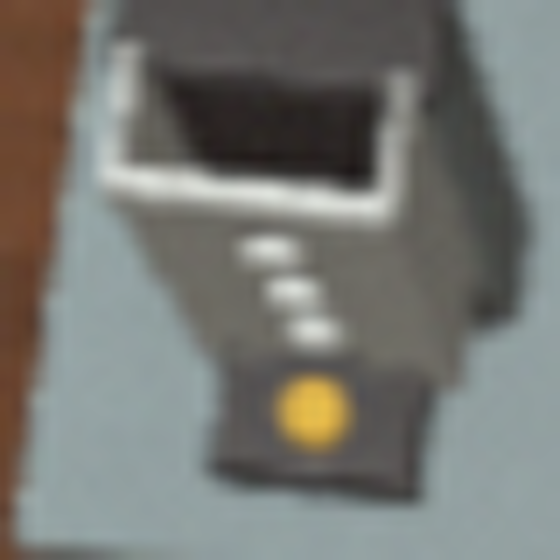

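The slots and pin are clearly visible. I get the stand face centre at about (0.583, 0.148), yaw -7°, h ≈ 0.088, and the hanger origin at about (0.581, -0.190), yaw 0. The foot measures 149x139 mm, which matches. Now moving.

Emit:
{"fn": "step_arm", "kwargs": {"steps": [[[0.33,0.33,-0.17,0,0,-0.21],[0.66,0.66,-0.34,0,0,-0.42],[1,1,-0.5,0,0,-0.639],[1,1,-0.5,0,0,-0.639]]], "jaw": 0}}

```text
clock: 0.5
tool_pos: [0.2777, 0.5112, 0.2798]
orientation: [-179.8, -0.1, 0.1]
force: [0.1, 0.7, 0.2]
opening: 0.0875
gripper_force: 0.0
```

```bash
python3 - <<'E'
from h import *
K,R,t=cal("top"); o=-R.T@t
n=np.array([np.cos(np.radians(-7)),np.sin(np.radians(-7)),0]); p0=np.array([.5825,.148,0])
for nm,a,b,k in(("top",250,208,116),("s3",268,265,76),("s2",292,305,44),("s1",315,347,12)):
    u,v=(a+.5)/14-.5+235,(b+.5)/14-.5+140
    r=R.T@np.linalg.solve(K,[u,v,1]); P=o+r*((p0-o)@n)/(r@n); print(nm,P.round(4),"h",(P[2]-k/1000).round(4),"ylat",((P-p0)@np.array([-n[1],n[0],0])).round(4))
E
```

```text
top [0.5826 0.149  0.1975] h 0.0815 ylat 0.001
s3 [0.5829 0.1513 0.1553] h 0.0793 ylat 0.0033
s2 [0.5828 0.1507 0.1247] h 0.0807 ylat 0.0028
s1 [0.5828 0.1506 0.0905] h 0.0785 ylat 0.0026
```

Emit:
{"fn": "step_arm", "kwargs": {"steps": [[[0.14,0.45,0,0,0,0],[0.3,0.9,0,0,0,0],[0.33,1,0,0,0,0]]]}}

```text
clock: 0.8
tool_pos: [0.3091, 0.4109, 0.2766]
orientation: [180.0, 0.0, -0.1]
force: [1.1, 0.6, 0.0]
opening: 0.0878
gripper_force: 0.0
```

Emit:
{"fn": "step_arm", "kwargs": {"steps": [[[0.2,0.45,0,0,0,0],[0.4,0.9,0,0,0,0],[0.44,1,0,0,0,0]]]}}

```text
clock: 1.1
tool_pos: [0.3532, 0.3113, 0.2765]
orientation: [180.0, 0.0, -0.1]
force: [-0.3, 0.3, -0.3]
opening: 0.0874
gripper_force: 0.0
```

Emit:
{"fn": "step_arm", "kwargs": {"steps": [[[0.2,0.45,0,0,0,0],[0.4,0.9,0,0,0,0],[0.44,1,0,0,0,0]]]}}

```text
clock: 1.4
tool_pos: [0.3973, 0.2116, 0.2764]
orientation: [180.0, 0.0, -0.2]
force: [-0.2, 0.1, -0.2]
opening: 0.0875
gripper_force: 0.0
```

Emit:
{"fn": "step_arm", "kwargs": {"steps": [[[0.2,0.45,0,0,0,0],[0.4,0.9,0,0,0,0],[0.44,1,0,0,0,0]]]}}

```text
clock: 1.7
tool_pos: [0.4415, 0.1118, 0.2763]
orientation: [180.0, 0.0, -0.2]
force: [0.2, -0.0, 0.8]
opening: 0.0877
gripper_force: 0.0
```

Emit:
{"fn": "step_arm", "kwargs": {"steps": [[[0.2,0.45,0,0,0,0],[0.4,0.9,0,0,0,0],[0.44,1,0,0,0,0]]]}}

```text
clock: 2.0
tool_pos: [0.4858, 0.0119, 0.276]
orientation: [180.0, 0.0, -0.2]
force: [-0.5, -0.0, 0.3]
opening: 0.0879
gripper_force: 0.0
```

Emit:
{"fn": "step_arm", "kwargs": {"steps": [[[0.2,0.45,0,0,0,0],[0.4,0.9,0,0,0,0],[0.44,1,0,0,0,0]]]}}

```text
clock: 2.3
tool_pos: [0.53, -0.088, 0.2756]
orientation: [180.0, 0.1, -0.2]
force: [-0.2, 0.1, -1.0]
opening: 0.0878
gripper_force: 0.0
```

Emit:
{"fn": "step_arm", "kwargs": {"steps": [[[0.2,0.45,0,0,0,0],[0.4,0.9,0,0,0,0],[0.5,1,0,0,0,0],[0.5,1,0,0,0,0]]]}}

```text
clock: 2.7
tool_pos: [0.5795, -0.1862, 0.275]
orientation: [-180.0, 0.1, -0.2]
force: [-0.6, -0.6, -1.2]
opening: 0.0878
gripper_force: 0.0
```

Emit:
{"fn": "step_arm", "kwargs": {"steps": [[[0.015,0.03,0.4,0,0,0],[0.015,0.03,0.8,0,0,0],[0.015,0.03,1,0,0,0]]]}}

```text
clock: 3.0
tool_pos: [0.5782, -0.1864, 0.1731]
orientation: [-179.9, 0.2, -0.0]
force: [0.0, 0.3, -1.3]
opening: 0.0877
gripper_force: 0.0
```

Emit:
{"fn": "step_arm", "kwargs": {"steps": [[[0,0,0.4,0,0,0],[0,0,0.7,0,0,0],[0,0,1,0,0,0],[0,0,1,0,0,0]]]}}

```text
clock: 3.4
tool_pos: [0.577, -0.1865, 0.0727]
orientation: [-179.9, 0.4, 0.0]
force: [-0.2, -0.2, 0.4]
opening: 0.0879
gripper_force: 0.0
```

Emit:
{"fn": "step_arm", "kwargs": {"steps": [[[0,0,0.2,0,0,0],[0,0,0.4,0,0,0],[0,0,0.5,0,0,0],[0,0,0.55,0,0,0],[0,0,0.55,0,0,0]]]}}

```text
clock: 3.9
tool_pos: [0.5803, -0.1883, 0.022]
orientation: [180.0, -0.0, 0.0]
force: [0.1, -0.6, -0.4]
opening: 0.0877
gripper_force: 0.0
```

Emit:
{"fn": "step_arm", "kwargs": {"steps": [[[0,0.01,0.02,0,0,0],[0,0.01,0.02,0,0,0],[0,0.01,0.02,0,0,0]]]}}

```text
clock: 4.2
tool_pos: [0.5803, -0.1898, 0.0202]
orientation: [180.0, -0.1, -0.0]
force: [0.5, -0.1, 0.8]
opening: 0.088
gripper_force: 0.0
```

Emit:
{"fn": "step_arm", "kwargs": {"steps": [[[0,0,0,0,0,0],[0,0,0,0,0,0],[0,0,0,0,0,0],[0,0,0,0,0,0],[0,0,0,0,0,0],[0,0,0,0,0,0],[0,0,0,0,0,0],[0,0,0,0,0,0],[0,0,0,0,0,0],[0,0,0,0,0,0]]], "jaw": 255}}

```text
clock: 5.2
tool_pos: [0.5799, -0.1898, 0.0195]
orientation: [180.0, 0.0, -0.0]
force: [0.7, -1.1, 0.3]
opening: 0.0133
gripper_force: 0.6
```

Emit:
{"fn": "step_arm", "kwargs": {"steps": [[[0,0,0,0,0,0],[0,0,0,0,0,0],[0,0,0,0,0,0],[0,0,0,0,0,0]]]}}

```text
clock: 5.6
tool_pos: [0.58, -0.1898, 0.0196]
orientation: [180.0, 0.0, -0.0]
force: [-1.5, -1.6, -0.1]
opening: 0.01
gripper_force: 29.9
```

Emit:
{"fn": "step_arm", "kwargs": {"steps": [[[0,0,-0.1,0,0,0],[0,0,-0.3,0,0,0],[0,0,-0.6,0,0,0],[0,0,-0.8,0,0,0],[0,0,-1,0,0,0]]]}}

```text
clock: 6.1
tool_pos: [0.5798, -0.1895, 0.121]
orientation: [-180.0, -0.0, -0.0]
force: [0.5, -0.3, -3.6]
opening: 0.0098
gripper_force: 29.9
```

Emit:
{"fn": "step_arm", "kwargs": {"steps": [[[0,0,-0.3,0,0,0],[0,0,-0.6,0,0,0],[0,0,-0.8,0,0,0],[0,0,-0.8,0,0,0],[0,0,-0.8,0,0,0]]]}}

```text
clock: 6.6
tool_pos: [0.5795, -0.1894, 0.1994]
orientation: [-180.0, 0.0, -0.0]
force: [-0.6, 0.5, -3.5]
opening: 0.0101
gripper_force: 29.9
```

```bash
python3 - <<'E'
from h import *
for n in("top","side"):
    p,d=snapshot(n); np.savez(f"{n}1.npz",p=p,d=d)
    if n=="side": a=cv2.resize(p[50:350,230:480,::-1],None,fx=2,fy=2,interpolation=cv2.INTER_CUBIC)
cv2.imwrite("pics/s1.png",a); o=get_obs(); print(o["tool_pos"],o["orientation"],o["force"],o["moment"],o["opening"],o["gripper_force"])
E
```

```text
[ 0.57893443 -0.1894281   0.19809115] [-1.79962538e+02  1.40499626e-01 -3.06860498e-02] [ 0.12170562 -0.1453819  -3.76946713] [-0.0217318   0.17060207  0.01185278] 0.010042732284158994 29.947768449783325
```

View pics/s1.png

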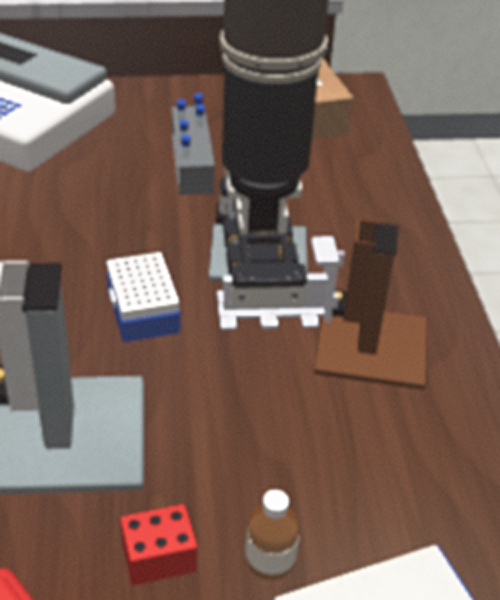

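The hanger is gripped level at crop (270,290). Nose clearance to the brown stand at (350,290) means I should back off in x while crossing in y.

```bash
python3 - <<'E'
from h import *
T=np.load("top1.npz"); W=cloud("top",T["d"]); p=T["p"].astype(int)
z=np.nan_to_num(W[...,2]); x=np.nan_to_num(W[...,0]);y=np.nan_to_num(W[...,1])
m=(z>.255)&(z<.285)&(x>.628)&(x<.7)&(y<-.15)&(y>-.24)&(p.min(2)>150)
v,u=np.where(m); print(m.sum(),u.min(),u.max(),v.min(),v.max(),W[m].mean(0).round(4))
P=np.array([ray("top",a,b,.2705)[:2] for a,b in zip(u,v)]).astype(np.float32)
print(cv2.minAreaRect(P), np.percentile(P,[2,50,98],axis=0).round(4))
print("brown pin",ray("top",333,119,.09))
E
```

```text
Traceback (most recent call last):
ValueError: zero-size array to reduction operation minimum which has no identity
```

Emit:
{"fn": "step_arm", "kwargs": {"steps": [[[-0.2,-0.3,0,0,0,0],[-0.4,-0.65,0,0,0,0],[-0.6,-1,0,0,0,0]]]}}

```text
clock: 7.0
tool_pos: [0.5183, -0.0891, 0.1977]
orientation: [180.0, 0.2, -0.1]
force: [1.3, 1.3, -3.2]
opening: 0.0101
gripper_force: 30.0
```

Emit:
{"fn": "step_arm", "kwargs": {"steps": [[[-0.2,-0.35,0,0,0,0],[-0.4,-0.7,0,0,0,0],[-0.55,-1,0,0,0,0]]]}}

```text
clock: 7.3
tool_pos: [0.463, 0.0113, 0.1984]
orientation: [180.0, 0.1, -0.0]
force: [0.8, -0.3, -2.0]
opening: 0.0101
gripper_force: 30.0
```

Emit:
{"fn": "step_arm", "kwargs": {"steps": [[[0,-0.35,0,0,0,0],[0,-0.7,0,0,0,0],[0,-1,0,0,0,0]]]}}

```text
clock: 7.6
tool_pos: [0.4642, 0.1117, 0.1986]
orientation: [180.0, 0.1, 0.0]
force: [0.8, -0.5, -3.0]
opening: 0.0098
gripper_force: 30.0
```

Emit:
{"fn": "step_arm", "kwargs": {"steps": [[[0,-0.2,0.1,0,0,0.08],[0,-0.4,0.3,0,0,0.16],[0,-0.52,0.5,0,0,0.244],[0,-0.52,0.7,0,0,0.244],[0,-0.52,0.8,0,0,0.244],[0,-0.52,0.8,0,0,0.244],[0,-0.52,0.8,0,0,0.244]]]}}

```text
clock: 8.3
tool_pos: [0.4653, 0.1621, 0.1197]
orientation: [180.0, 0.0, -7.0]
force: [-0.1, 0.1, -2.8]
opening: 0.0098
gripper_force: 30.0
```

```bash
python3 - <<'E'
from h import *
for n in("top","side"):
    p,d=snapshot(n); np.savez(f"{n}2.npz",p=p,d=d)
    c=p[130:215,225:305] if n=="top" else p[100:200,290:400]
    cv2.imwrite(f"pics/{n}2.png",cv2.resize(c[:,:,::-1],None,fx=7 if n=="top" else 6,fy=7 if n=="top" else 6,interpolation=cv2.INTER_CUBIC))
o=get_obs(); print(o["tool_pos"],o["orientation"],o["force"])
E
```

```text
[0.46569847 0.16241758 0.12044101] [-1.79948738e+02 -6.41441713e-02 -7.01719591e+00] [-0.19234488 -0.87215961 -2.41464562]
```

View pics/top2.png

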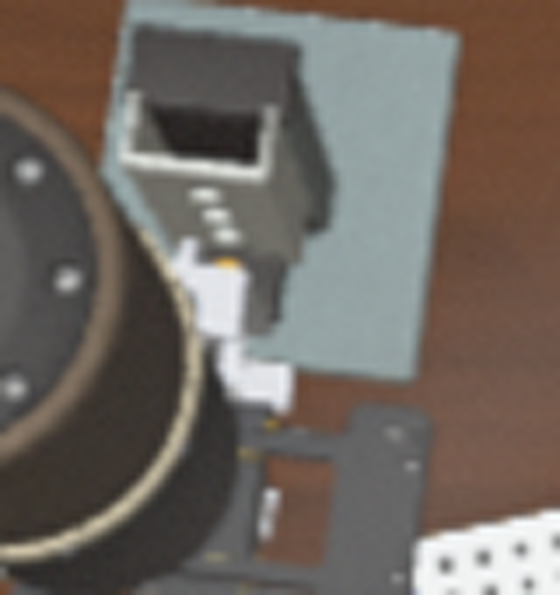

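View pics/side2.png

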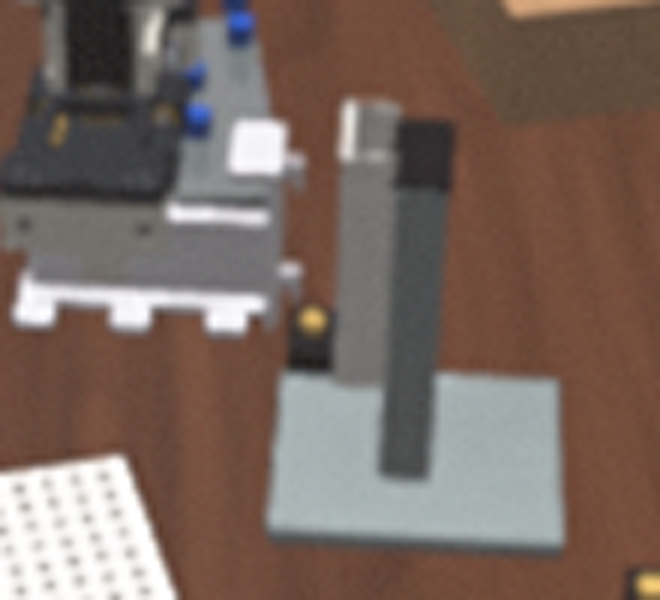

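The top crop shows the upper hook tab tip at (185,243), pointing at the slots at (205-228,195-238). The side crop shows the tabs at (297,165) and (290,275), the pin top at (313,315) and the strip's near top front corner at (340,160).

```bash
python3 - <<'E'
from h import *
n=np.array([np.cos(np.radians(-7)),np.sin(np.radians(-7)),0]); l=np.array([-n[1],n[0],0]); p0=np.array([.5822,.149,0])
def plane(c,u,v,q,nn):
    K,R,t=cal(c); o=-R.T@t; r=R.T@np.linalg.solve(K,[u,v,1]); P=o+r*((q-o)@nn)/(r@nn); return (P-p0)@n*1e3,(P-p0)@l*1e3,P[2]*1e3
S=lambda P:np.round(P,1)
t=lambda a,b:((a+.5)/7-.5+225,(b+.5)/7-.5+130)
s=lambda a,b:((a+.5)/6-.5+290,(b+.5)/6-.5+100)
tcp=np.array([.4657,.1624,0]); print("tcp in stand",S(((tcp-p0)@n*1e3,(tcp-p0)@l*1e3)))
ez=np.array([0,0,1.])
print("TOP tab tip",S(plane("top",*t(187,241),ez*.187,ez)),"ledge R back/front",S(plane("top",*t(245,268),ez*.193,ez)),S(plane("top",*t(240,338),ez*.193,ez)))
print("tab tip base center", S(plane("top",*t(185,258),ez*.187,ez)))
for a,b in((205,195),(216,216),(228,236)): print("slot",S(plane("top",*t(a,b),p0,n)))
print("rim ends",S(plane("top",*t(122,160),p0,n)),S(plane("top",*t(268,175),p0,n)))
for k,a,b in(("tab up top tip",302,158),("tab up lip bottom",298,183),("low top tip",298,264),("low lip bottom",292,297),("pin top center",313,308),("pin L",300,318),("pin R",327,318),("ledge front top near",292,335)):
    print("SIDE",k,S(plane("side",*s(a,b),p0,l)))
for k,a,b in(("strip top front near",340,161),("strip bottom front near",335,382)): print("SIDE",k,S(plane("side",*s(a,b),p0-l*.025,l)))
print("ledge corner near front top (y-20)",S(plane("side",*s(288,343),p0-l*.02,l)))
print("hanger plate top near corner (y-22)",S(plane("side",*s(284,180),p0-l*.022,l)),"plate bottom",S(plane("side",*s(268,326),p0-l*.022,l)))
T=np.load("top2.npz"); W=cloud("top",T["d"])
print("ledge hanger z",np.nanmedian(W[170:176,254:259].reshape(-1,3),0),"(expect .193)")
V=cloud("side",np.load("side2.npz")["d"]); print("side ledge z",np.nanmedian(V[121:128,330:337,2]),"pin",V[151:154,341:344,2].round(4).tolist())
E
```

```text
tcp in stand [-117.3   -0.9]
TOP tab tip [-21.5   1.2 187. ] ledge R back/front [-30.1 -21.2 193. ] [-55.  -22.8 193. ]
tab tip base center [-27.7   1.1 187. ]
slot [0.000e+00 1.000e-01 1.687e+02]
slot [-0.00e+00  1.00e-01  1.37e+02]
slot [  0.   -0.5 105.3]
rim ends [ -0.   24.1 207.3] [ -0.  -27.1 209.6]
SIDE tab up top tip [-20.7  -0.  186.2]
SIDE tab up lip bottom [-22.3   0.  171.8]
SIDE low top tip [-21.2  -0.  124. ]
SIDE low lip bottom [-23.8  -0.  103.8]
SIDE pin top center [-13.   -0.   97.7]
SIDE pin L [-19.4  -0.   91.1]
SIDE pin R [-5.7 -0.  91.9]
SIDE ledge front top near [-23.3  -0.   80.3]
SIDE strip top front near [ -1.7 -25.  201.1]
SIDE strip bottom front near [  0.1 -25.   70.3]
ledge corner near front top (y-20) [-24.4 -20.   89.6]
hanger plate top near corner (y-22) [-28.3 -22.  187.2] plate bottom [-34.6 -22.  100.9]
ledge hanger z [0.53843977 0.14043467 0.19143612] (expect .193)
side ledge z 0.1911176431960484 pin [[-0.0027, 0.0, -0.0028], [0.0932, 0.0924, 0.0919], [0.0923, 0.0935, 0.0919]]
```

Lateral alignment is within about 1 mm, and h ≈ 0.0895. I'm lowering 1 mm and advancing.

Emit:
{"fn": "step_arm", "kwargs": {"steps": [[[0.05,0.004,0.01,0,0,0],[0.1,0.004,0.01,0,0,0],[0.15,0.004,0.01,0,0,0],[0.18,0.004,0.01,0,0,0],[0.18,0.004,0.01,0,0,0],[0.18,0.004,0.01,0,0,0]]]}}

```text
clock: 9.0
tool_pos: [0.4829, 0.1596, 0.1184]
orientation: [180.0, 0.0, -7.0]
force: [-0.3, 0.7, -3.6]
opening: 0.0097
gripper_force: 30.0
```

Emit:
{"fn": "step_arm", "kwargs": {"steps": [[[0.01,0,0,0,0,0],[0.02,0,0,0,0,0],[0.03,0,0,0,0,0],[0.03,0,0,0,0,0]]]}}

```text
clock: 9.4
tool_pos: [0.486, 0.1594, 0.1186]
orientation: [-180.0, -0.0, -7.0]
force: [0.3, -0.4, -3.2]
opening: 0.0097
gripper_force: 30.0
```

Emit:
{"fn": "step_arm", "kwargs": {"steps": [[[0.01,0,0,0,0,0],[0.02,0,0,0,0,0],[0.02,0,0,0,0,0]]]}}

```text
clock: 9.7
tool_pos: [0.488, 0.1592, 0.1186]
orientation: [-180.0, -0.0, -7.0]
force: [-0.0, -0.1, -2.5]
opening: 0.0098
gripper_force: 30.0
```

Emit:
{"fn": "step_arm", "kwargs": {"steps": [[[0.01,0,0,0,0,0],[0.02,0,0,0,0,0],[0.02,0,0,0,0,0]]]}}

```text
clock: 10.0
tool_pos: [0.49, 0.1589, 0.1186]
orientation: [180.0, -0.0, -7.0]
force: [-0.2, -0.8, -2.6]
opening: 0.01
gripper_force: 30.0
```

Emit:
{"fn": "step_arm", "kwargs": {"steps": [[[0.01,0,0,0,0,0],[0.02,0,0,0,0,0],[0.02,0,0,0,0,0]]]}}

```text
clock: 10.3
tool_pos: [0.492, 0.1586, 0.1186]
orientation: [180.0, -0.0, -7.0]
force: [0.4, -0.1, -3.4]
opening: 0.01
gripper_force: 30.0
```

Still no contact at 26 mm, so the tabs appear to be inside the slots.

Emit:
{"fn": "step_arm", "kwargs": {"steps": [[[0.01,0,0,0,0,0],[0.02,0,0,0,0,0],[0.02,0,0,0,0,0]]]}}

```text
clock: 10.6
tool_pos: [0.494, 0.1584, 0.1186]
orientation: [-180.0, -0.0, -7.0]
force: [0.1, 0.4, -2.9]
opening: 0.01
gripper_force: 30.0
```

Emit:
{"fn": "step_arm", "kwargs": {"steps": [[[0.01,0,0,0,0,0],[0.015,0,0,0,0,0],[0.015,0,0,0,0,0]]]}}

```text
clock: 10.9
tool_pos: [0.4949, 0.1581, 0.1184]
orientation: [180.0, 0.0, -7.0]
force: [-2.6, 0.8, -1.6]
opening: 0.0096
gripper_force: 30.0
```

Emit:
{"fn": "step_arm", "kwargs": {"steps": [[[0.005,0,0,0,0,0],[0.01,0,0,0,0,0],[0.01,0,0,0,0,0]]]}}

```text
clock: 11.2
tool_pos: [0.4949, 0.158, 0.1184]
orientation: [180.0, 0.1, -7.0]
force: [-9.4, 2.5, 2.3]
opening: 0.01
gripper_force: 30.0
```

```bash
python3 - <<'E'
from h import *
p,d=snapshot("side"); cv2.imwrite("pics/side3.png",cv2.resize(p[100:200,290:400,::-1],None,fx=6,fy=6,interpolation=cv2.INTER_CUBIC))
o=get_obs(); print(o["tool_pos"],o["orientation"],o["force"],o["moment"])
E
```

```text
[0.49492018 0.15802709 0.11838786] [ 1.79973140e+02  1.24429311e-01 -7.02045021e+00] [-9.1791919   3.47304515  2.38561672] [0.94830314 3.06882561 0.05896682]
```

View pics/side3.png

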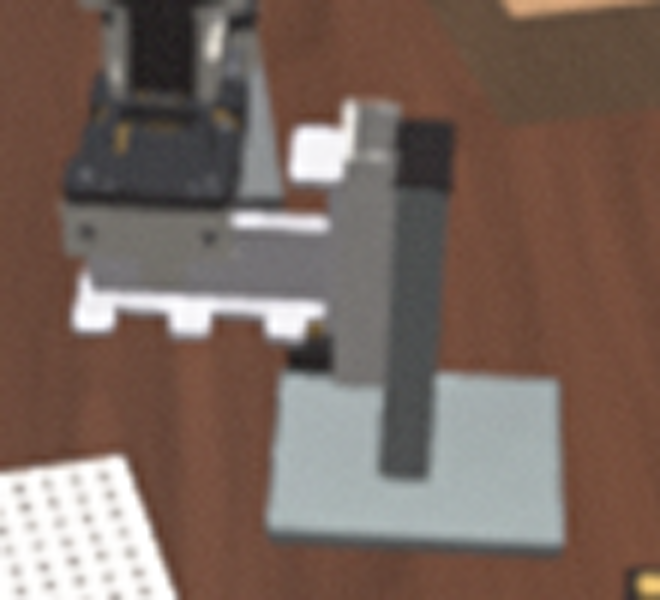

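Flush against the strip: the plate meets the face at (330,250), with the pin just below the foot. I'm easing the press and sliding down.

Emit:
{"fn": "step_arm", "kwargs": {"steps": [[[-0.006,0,0,0,0,0],[-0.006,0,0.01,0,0,0],[-0.006,0,0.02,0,0,0],[-0.006,0,0.03,0,0,0],[-0.006,0,0.04,0,0,0],[-0.006,0,0.04,0,0,0]]]}}

```text
clock: 11.85
tool_pos: [0.4949, 0.1579, 0.1143]
orientation: [180.0, 0.1, -7.0]
force: [-5.9, 0.2, -0.1]
opening: 0.01
gripper_force: 30.0
```

Emit:
{"fn": "step_arm", "kwargs": {"steps": [[[0,0,0.01,0,0,0],[0,0,0.02,0,0,0],[0,0,0.02,0,0,0]]]}}

```text
clock: 12.15
tool_pos: [0.4949, 0.1579, 0.1124]
orientation: [180.0, 0.1, -7.0]
force: [-5.7, 1.3, -0.1]
opening: 0.0099
gripper_force: 30.0
```

Emit:
{"fn": "step_arm", "kwargs": {"steps": [[[0,0,0.01,0,0,0],[0,0,0.02,0,0,0],[0,0,0.02,0,0,0]]]}}

```text
clock: 12.45
tool_pos: [0.4949, 0.1579, 0.1105]
orientation: [180.0, 0.1, -7.0]
force: [-5.5, 1.2, -0.3]
opening: 0.0097
gripper_force: 30.0
```

Emit:
{"fn": "step_arm", "kwargs": {"steps": [[[0,0,0.01,0,0,0],[0,0,0.015,0,0,0],[0,0,0.015,0,0,0]]]}}

```text
clock: 12.75
tool_pos: [0.4949, 0.1579, 0.1091]
orientation: [180.0, 0.1, -7.0]
force: [-6.5, 0.4, 0.6]
opening: 0.0095
gripper_force: 30.0
```

Emit:
{"fn": "step_arm", "kwargs": {"steps": [[[0,0,0.01,0,0,0],[0,0,0.01,0,0,0],[0,0,0.01,0,0,0]]]}}

```text
clock: 13.05
tool_pos: [0.4948, 0.1579, 0.1083]
orientation: [180.0, 0.1, -7.0]
force: [-7.6, 0.9, 3.9]
opening: 0.0095
gripper_force: 30.0
```

Emit:
{"fn": "step_arm", "kwargs": {"steps": [[[0,0,0.01,0,0,0],[0,0,0.01,0,0,0],[0,0,0.01,0,0,0]]]}}

```text
clock: 13.35
tool_pos: [0.4946, 0.1579, 0.1075]
orientation: [180.0, 0.1, -7.0]
force: [-10.2, 1.1, 6.9]
opening: 0.0098
gripper_force: 30.0
```

Emit:
{"fn": "step_arm", "kwargs": {"steps": [[[-0.003,0,-0.01,0,0,0],[-0.003,0,-0.01,0,0,0],[-0.003,0,-0.01,0,0,0]]]}}

```text
clock: 13.65
tool_pos: [0.4947, 0.1579, 0.1079]
orientation: [180.0, 0.1, -7.0]
force: [-6.4, 1.2, 2.0]
opening: 0.01
gripper_force: 30.0
```

Emit:
{"fn": "step_arm", "kwargs": {"steps": [[[0,0,0,0,0,0],[0,0,0,0,0,0],[0,0,0,0,0,0],[0,0,0,0,0,0],[0,0,0,0,0,0],[0,0,0,0,0,0],[0,0,0,0,0,0]]], "jaw": 0}}

```text
clock: 14.35
tool_pos: [0.4955, 0.1582, 0.1081]
orientation: [-180.0, -0.0, -7.0]
force: [0.0, -0.1, 0.7]
opening: 0.0601
gripper_force: 0.0
```

Emit:
{"fn": "step_arm", "kwargs": {"steps": [[[0,0,-0.2,0,0,0],[0,0,-0.5,0,0,0],[0,0,-0.8,0,0,0],[0,0,-1,0,0,0],[0,0,-1,0,0,0]]]}}

```text
clock: 14.85
tool_pos: [0.497, 0.159, 0.2113]
orientation: [-179.8, -0.3, -7.0]
force: [-0.3, 0.4, -0.7]
opening: 0.0871
gripper_force: 0.0
```

Emit:
{"fn": "step_arm", "kwargs": {"steps": [[[-0.4,0,0,0,0,0],[-0.5,0,0,0,0,0],[-0.5,0,0,0,0,0],[-0.5,0,0,0,0,0]]], "jaw": 255}}

```text
clock: 15.25
tool_pos: [0.446, 0.1645, 0.208]
orientation: [-180.0, -0.0, -7.0]
force: [0.0, 0.0, -0.2]
opening: 0.061
gripper_force: 0.0
```

```bash
python3 - <<'E'
from h import *
n=np.array([np.cos(np.radians(-7)),np.sin(np.radians(-7)),0]); l=np.array([-n[1],n[0],0]); p0=np.array([.5822,.149,0])
for k in("top","side"):
    p,d=snapshot(k); np.savez(f"{k}4.npz",p=p,d=d); W=cloud(k,d); q=np.c_[(W.reshape(-1,3)-p0)@n,(W.reshape(-1,3)-p0)@l,W[...,2].ravel()]
    for nm,x0,x1,y0,y1,z0,z1 in(("ledge",-.024,0,-.022,.022,.165,.195),("rib",-.12,-.03,-.005,.005,.13,.155),("comb",-.13,-.03,-.032,.032,.08,.11)):
        m=(q[:,0]>x0)&(q[:,0]<x1)&(q[:,1]>y0)&(q[:,1]<y1)&(q[:,2]>z0)&(q[:,2]<z1); print(k,nm,m.sum(),np.median(q[m],0).round(4) if m.any() else "", np.polyfit(q[m,0],q[m,2],1).round(3) if m.sum()>5 else "")
p=np.load("side4.npz")["p"]; cv2.imwrite("pics/side4.png",cv2.resize(p[100:200,290:400,::-1],None,fx=6,fy=6,interpolation=cv2.INTER_CUBIC))
o=get_obs(); print(o["tool_pos"],o["force"],o["opening"],o["clock"])
E
```

```text
top ledge 173 [-0.0119  0.0006  0.1805] [0.08  0.181]
top rib 76 [-0.055  -0.0006  0.1384] [0.033 0.14 ]
top comb 102 [-0.0454 -0.0047  0.0937] [-0.054  0.092]
side ledge 58 [-0.0117 -0.0015  0.1796] [-0.084  0.178]
side rib 47 [-0.0733 -0.0022  0.1371] [0.031 0.139]
side comb 274 [-0.0787 -0.0095  0.0943] [0.022 0.098]
[0.44634282 0.16439227 0.20788508] [ 0.91612493  0.11051084 -0.49540796] 0.05349582398068218 15.35
```

View pics/side4.png

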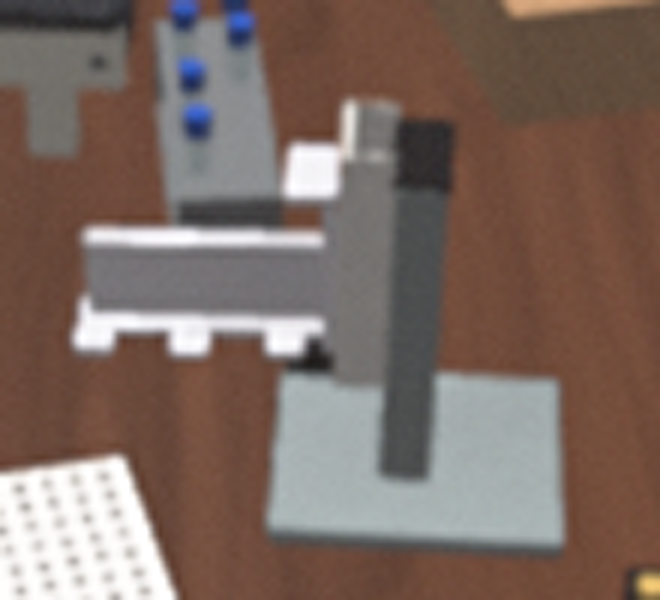

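Hanging seated: the foot covers the pin at (315,350), and the ledge reads z≈0.182, so the underside is about h. I'm confirming with a gentle push on the thumb ledge using shut fingers.

Emit:
{"fn": "step_arm", "kwargs": {"steps": [[[0.2,-0.01,0,0,0,0],[0.5,-0.01,0,0,0,0],[0.8,-0.01,0,0,0,0],[1,-0.01,0,0,0,0]]]}}

```text
clock: 15.75
tool_pos: [0.5475, 0.1526, 0.2073]
orientation: [180.0, 0.0, -7.1]
force: [-0.0, 0.4, -1.2]
opening: 0.0209
gripper_force: 0.0
```

Emit:
{"fn": "step_arm", "kwargs": {"steps": [[[0.1,0,0,0,0,0],[0.23,0,0,0,0,0],[0.23,0,0.08,0,0,0],[0.23,0,0.16,0,0,0],[0.23,0,0.2,0,0,0],[0.23,0,0.2,0,0,0]]]}}

```text
clock: 16.35
tool_pos: [0.567, 0.1502, 0.1873]
orientation: [180.0, 0.1, -7.0]
force: [-0.7, 0.7, 0.6]
opening: 0.0006
gripper_force: 0.0
```

Emit:
{"fn": "step_arm", "kwargs": {"steps": [[[0,0,0.01,0,0,0],[0,0,0.02,0,0,0],[0,0,0.03,0,0,0],[0,0,0.03,0,0,0]]]}}

```text
clock: 16.75
tool_pos: [0.568, 0.1503, 0.1852]
orientation: [-180.0, -0.0, -7.0]
force: [0.0, 0.8, 0.7]
opening: 0.0009
gripper_force: 0.0
```

Emit:
{"fn": "step_arm", "kwargs": {"steps": [[[0,0,0.01,0,0,0],[0,0,0.02,0,0,0],[0,0,0.02,0,0,0]]]}}

```text
clock: 17.05
tool_pos: [0.5679, 0.1502, 0.1829]
orientation: [180.0, 0.0, -7.0]
force: [0.0, -0.9, -0.0]
opening: 0.0002
gripper_force: 0.0
```

Emit:
{"fn": "step_arm", "kwargs": {"steps": [[[0,0,0.01,0,0,0],[0,0,0.01,0,0,0],[0,0,0.01,0,0,0]]]}}

```text
clock: 17.35
tool_pos: [0.568, 0.1503, 0.182]
orientation: [180.0, 0.0, -7.0]
force: [0.5, 0.8, -0.8]
opening: 0.0001
gripper_force: 0.0
```

Emit:
{"fn": "step_arm", "kwargs": {"steps": [[[0,0,0.01,0,0,0],[0,0,0.01,0,0,0],[0,0,0.01,0,0,0]]]}}

```text
clock: 17.65
tool_pos: [0.5681, 0.1503, 0.1813]
orientation: [-180.0, -0.0, -7.0]
force: [-1.0, 0.0, 2.0]
opening: 0.0006
gripper_force: 1.1
```

Emit:
{"fn": "step_arm", "kwargs": {"steps": [[[0,0,0.005,0,0,0],[0,0,0.01,0,0,0],[0,0,0.01,0,0,0]]]}}

```text
clock: 17.95
tool_pos: [0.5683, 0.1504, 0.1811]
orientation: [-180.0, -0.1, -7.0]
force: [-2.6, 0.6, 8.3]
opening: 0.0004
gripper_force: 4.0
```

Emit:
{"fn": "step_arm", "kwargs": {"steps": [[[0,0,0.005,0,0,0],[0,0,0.01,0,0,0],[0,0,0.01,0,0,0]]]}}

```text
clock: 18.25
tool_pos: [0.5683, 0.1503, 0.1809]
orientation: [-180.0, -0.1, -7.0]
force: [-5.2, 0.0, 14.9]
opening: 0.0005
gripper_force: 6.7
```

Stiff at 15 N with 0.2 mm of motion, so it is home. Retreating.

Emit:
{"fn": "step_arm", "kwargs": {"steps": [[[0,0,-0.02,0,0,0],[0,0,-0.2,0,0,0],[0,0,-0.5,0,0,0],[0,0,-0.8,0,0,0],[0,0,-1,0,0,0]]]}}

```text
clock: 18.75
tool_pos: [0.5684, 0.1504, 0.281]
orientation: [-180.0, -0.1, -7.0]
force: [0.9, 0.2, -0.1]
opening: 0.0001
gripper_force: 0.0
```

Emit:
{"fn": "step_arm", "kwargs": {"steps": [[[-0.2,0.3,0,0,0,0],[-0.5,0.6,0,0,0,0],[-0.8,0.8,0,0,0,0],[-1,1,0,0,0,0],[-1,1,0,0,0,0]]]}}

```text
clock: 19.25
tool_pos: [0.4541, 0.0616, 0.2796]
orientation: [-179.9, -0.0, -7.0]
force: [0.0, -0.2, 0.4]
opening: 0.0002
gripper_force: 0.0
```

```bash
python3 - <<'E'
from h import *
n=np.array([np.cos(np.radians(-7)),np.sin(np.radians(-7)),0]); l=np.array([-n[1],n[0],0]); p0=np.array([.5822,.149,0])
for k in("top","side"):
    p,d=snapshot(k); np.savez(f"{k}5.npz",p=p,d=d); W=cloud(k,d); q=np.c_[(W.reshape(-1,3)-p0)@n,(W.reshape(-1,3)-p0)@l,W[...,2].ravel()]
    for nm,x0,x1,y0,y1,z0,z1 in(("ledge",-.024,-.002,-.022,.022,.165,.195),("rib",-.12,-.03,-.005,.005,.13,.155)):
        m=(q[:,0]>x0)&(q[:,0]<x1)&(q[:,1]>y0)&(q[:,1]<y1)&(q[:,2]>z0)&(q[:,2]<z1); print(k,nm,m.sum(),np.median(q[m],0).round(4), np.polyfit(q[m,0],q[m,2],1).round(3))
a=np.load("top5.npz")["p"][130:215,225:305]; b=np.load("side5.npz")["p"][115:165,310:370]
b=cv2.resize(b,(480,400),interpolation=cv2.INTER_CUBIC);a=cv2.resize(a,(320,340),interpolation=cv2.INTER_CUBIC)
c=np.zeros((400,800,3),np.uint8);c[:340,:320]=a;c[:,320:]=b; cv2.imwrite("pics/end.png",c[:,:,::-1])
o=get_obs(); print(o["tool_pos"],o["force"],o["clock"])
E
```

```text
return _methods._mean(a, axis=axis, dtype=dtype,
  ret = um.true_divide(
Traceback (most recent call last):
TypeError: expected non-empty vector for x
```

The gripper blocks the top view and my picture budget is used up, so I'll check numerically from the side view.

```bash
python3 - <<'E'
from h import *
n=np.array([np.cos(np.radians(-7)),np.sin(np.radians(-7)),0]); l=np.array([-n[1],n[0],0]); p0=np.array([.5822,.149,0])
d4=np.load("side4.npz")["d"]; k="side"; p,d=snapshot(k)
for dd in(d4,d):
    W=cloud(k,dd); q=np.c_[(W.reshape(-1,3)-p0)@n,(W.reshape(-1,3)-p0)@l,W[...,2].ravel()]
    for nm,x0,x1,y0,y1,z0,z1 in(("ledge",-.03,.0,-.022,.022,.172,.19),("rib",-.12,-.03,-.006,.006,.13,.15)):
        m=(q[:,0]>x0)&(q[:,0]<x1)&(q[:,1]>y0)&(q[:,1]<y1)&(q[:,2]>z0)&(q[:,2]<z1); print(nm,m.sum(),np.median(q[m],0).round(4),np.polyfit(q[m,0],q[m,2],1).round(3) if m.sum()>5 else "")
# slope from image: rib top front edge line (bright band) in side view at y=-5mm plane
g=p[100:200,290:400].min(2).astype(int)
K,R,t=cal(k); o=-R.T@t
pts=[]
for u in range(17,52,2):
    col=g[30:46,u]; dv=np.diff(col.astype(float)); v=30+np.argmax(dv)+.5
    r=R.T@np.linalg.solve(K,[u+290,v+100,1]); q0=p0+l*.005; P=o+r*((q0-o)@l)/(r@l); pts.append(((P-p0)@n,P[2]))
pts=np.array(pts); c=np.polyfit(pts[:,0],pts[:,1],1); print("rib edge slope deg",np.degrees(np.arctan(c[0])).round(2),"z at -0.08",np.polyval(c,-.08).round(4))
E
```

```text
ledge 62 [-0.0143 -0.0015  0.1796] [0.024 0.18 ]
rib 57 [-0.0728 -0.0031  0.1369] [0.023 0.138]
ledge 69 [-0.0139 -0.0033  0.1795] [-0.018  0.179]
rib 50 [-0.0716 -0.0024  0.1373] [0.045 0.14 ]
rib edge slope deg 0.82 z at -0.08 0.1388
```

```bash
python3 -c "
from plant import *
print(close_job())"
```

```text
the job is handed in; nothing more can be done
None
```

The hanger is hooked into the stand and released. A 15 N push on its thumb ledge moved it only about 0.2 mm, so I take it as fully home. Its foot covers the pin, but I had no direct reading of how far the pin is pressed. It hangs with about 1–2° of tilt, which fits the 2 mm play in the hooks. I handed the job in at about 19 s on the robot's clock with the robot clear.

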